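Pack the call-out caddy from the rack-room bench

TASK

Pack the call-out caddy with one good spare of each kind: the clear-cased relay goes in the yellow bin, the blue-capped knob in the blue bin, the cooling fan in the green bin and the finned dummy load in the white bin. Set each down upright, the same way up as it stands now and flat on the floor of its bin, without dropping it, and let go. Leave the burnt, dark-cased relay and the red-capped knob where they are.

Things in the scene. Friction and masses are not known exactly. Their poses are not given: they have to be found in the camera images.
- relay_good: good plug-in relay: square upright block 30 x 30 x 52 mm, 12 mm black base, clear case showing the copper coil and bright metal inside. About 70 g. Origin at the centre of its underside, z up along its height, x and y along its sides
- relay_burnt: burnt relay, a look-alike to leave alone: same 30 x 30 x 52 mm block and black base, but its case is scorched opaque dark brown. Origin and axes as for the good relay
- knob_blue: black round control knob with a BLUE cap disc on top: 30 mm grip diameter, 30 mm high, with a 36 mm diameter skirt over the lowest 7 to 9 mm. About 40 g. Stands on its skirt; origin at the centre of its underside, z up
- knob_red: look-alike knob to leave alone: same black knob, same sizes, but with a RED cap disc. Origin and axes as for the blue-capped knob
- fan: small square cooling fan lying flat: black frame 40 x 40 mm, 28 mm high, light grey blades on its upper face. About 60 g. Origin at the centre of its underside, z up, x and y along its sides
- dummy_load: coaxial dummy load standing on end: round finned aluminium body 34 mm in diameter and 44 mm high with a brass connector 16 mm in diameter on top (58 mm in all). About 160 g. Origin at the centre of its underside, z up
- bin_yellow: yellow bin, a 70 x 70 mm square open tray fixed in the grey caddy, 13 mm high outside, walls and floor 3 mm thick (inside 64 x 64 mm, 10 mm deep). Origin at the centre of its underside, which is 3 mm above the bench, so its inner floor is 6 mm and its rim 16 mm above the bench; z up, x and y along its sides. The four bins stand two by two, 82 mm between centres, and any colour may be in any corner
- bin_blue: blue bin, same shape, origin and axes as the yellow bin
- bin_green: green bin, same shape, origin and axes as the yellow bin
- bin_white: white bin, same shape, origin and axes as the yellow bin
There are look-alikes about, which are no part of the job. Leave any purple look-alike of the fan alone.

How it is judged:
At the end, for the whole second after the job is handed in: Relay in yellow, blue-capped knob in blue, fan in green, dummy load in white bin: each within 20 mm of its bin's centre along both sides, on the inner floor (within 4 mm), upright within 0.12 rad, still, let go. Burnt relay and red-capped knob upright, within 20 mm of their starts (x of relay_good in the frame of bin_yellow between -0.02 and 0.02 m and y of relay_good in the frame of bin_yellow between -0.02 and 0.02 m and z of relay_good in the frame of bin_yellow below 0.007 m and angle between each of relay_good, knob_blue, fan, dummy_load, relay_burnt, knob_red's own z axis and vertical below 0.12 rad and linear speed of each of relay_good, knob_blue, fan, dummy_load below 0.02 m/s and x of knob_blue in the frame of bin_blue between -0.02 and 0.02 m and y of knob_blue in the frame of bin_blue between -0.02 and 0.02 m and z of knob_blue in the frame of bin_blue below 0.007 m and x of fan in the frame of bin_green between -0.02 and 0.02 m and y of fan in the frame of bin_green between -0.02 and 0.02 m and z of fan in the frame of bin_green below 0.007 m and x of dummy_load in the frame of bin_white between -0.02 and 0.02 m and y of dummy_load in the frame of bin_white between -0.02 and 0.02 m and z of dummy_load in the frame of bin_white below 0.007 m and distance of each of relay_burnt, knob_red from where it was at the start of the episode below 0.02 m); the robot touches nothing.
It fails at once if a spare is dropped into its bin instead of being set down (falls free there at over 0.55 m/s, a drop of over 15 mm) ((horizontal distance between relay_good and bin_yellow below 0.045 m and contact force between the fingers and relay_good below 0.02 N and linear speed of relay_good above 0.55 m/s) or (horizontal distance between knob_blue and bin_blue below 0.045 m and contact force between the fingers and knob_blue below 0.02 N and linear speed of knob_blue above 0.55 m/s) or (horizontal distance between fan and bin_green below 0.045 m and contact force between the fingers and fan below 0.02 N and linear speed of fan above 0.55 m/s) or (horizontal distance between dummy_load and bin_white below 0.045 m and contact force between the fingers and dummy_load below 0.02 N and linear speed of dummy_load above 0.55 m/s)).
It fails at once if the burnt relay is moved by more than 20 mm (distance of relay_burnt from where it was at the start of the episode above 0.02 m).
It fails at once if the red-capped knob is moved by more than 20 mm (distance of knob_red from where it was at the start of the episode above 0.02 m).
It also fails if it takes over 120 s, if anything falls off the work surface, if the arm or the gripper's body presses on something with over 40 N, if the wrist force passes 120 N, or if a joint passes its speed limit or range.

ROBOT

A 7-joint arm with a two-finger parallel gripper is mounted at the origin on the work surface. World frame = base frame: x ahead of the robot, y to its left, z up, the work surface at z = 0. Lengths are in m, angles in rad, forces in N, time in s.
With the tool pointing down it reaches from about 0.4 to 0.85 m from the base axis. Payload 10.4 kg.
Tool frame: the origin (TCP) lies at the very end of the fingers, on their centre line; the grasp point (between the pads) lies 19 mm behind it; z points along the fingers, y is the line along which they close (so a half turn about z gives the same grasp; the last joint's range is limited). The gripper opens to 85 mm and grips with 20 to 120 N. Pads are 22 mm wide; open, the fingers measure 114 mm over their backs; the gripper's body (76 mm by 85 mm) begins 54 mm behind the grasp point. The pads swing forward as they close: fully open they stand 13 mm farther back than shut.
Start: joints at [-1.127, 0.332, -0.065, 1.46, 0.022, 1.35, -0.088], TCP at [0.281, 0.558, 0.231] pointing down, gripper open.
Joint ranges: [-2.6, 2.6], [-0.5, 2.12], [-1.47, 1.34], [0.16, 2.42], [-1.27, 4.41], [0.06, 2.06], [-2.6, 2.6]. Speed limits (rad/s): [2.22, 2.22, 2.79, 2.79, 3.14, 3.14, 3.14].

INTERFACE

Orientations are given as a unit quaternion [x, y, z, w].
In Python, from workcell import * gives the robot as it stands.
- The arm moves only by the tool step_arm, never from a script. Its argument "commands" is one flat list of numbers, 7 for each row, row after row: the finger opening in mm, from 0 to 85.4, then the shift along the world's x, y, z as a fraction of full scale, then the turn, a rotation vector about the world's x, y, z as a fraction of full scale. A call has exactly 10 rows; each row is the pose to reach, as a shift and turn from the pose commanded when the call began, turning the shorter way round; what a row does not reach only later rows make up. Full scale, the value 1, is 0.6 m for a shift and pi rad for a turn. A row lasts 1/8 s, in which the tool goes at most 62.5 mm and 10.7 degrees, less where a joint would pass 70% of its speed; a pose out of reach is approached as far as the arm can. A call with a number of a shift or a turn outside -1 to 1 is refused whole. A call with a gripper value outside its range is refused whole. The fingers move at their own pace and stop on an object; "squeeze" is the grip in N (left out, the last holds). Time passes only in rows, so rows that repeat a pose let the fingers close, or fill a call up. It gives the time, the measured TCP pose, the force, the opening and the grip force at its end, in the units of the state.
- get_obs(): the state, without advancing time (a new reading comes with each control period).
- camera(name): name is "side" or "top" or "wrist"; returns the picture (384x512x3 uint8, red, green, blue); there is no depth.
- camera_params(name): a dict with "mtx" (3x3 intrinsics, pixels), "extrinsics" (4x4, takes a point from world to camera coordinates); the wrist camera has in their place "tool_from_camera" (4x4, takes a point from camera to tool coordinates, whose origin is the TCP and whose axes are the flange's). Camera axes: x right, y down, z forward; pixel columns grow to the right and rows downward; lengths in m; the calibration is good to about 2 mm. The wrist camera is an equidistant fisheye: a pixel r from the principal point sees the ray r / f radians off the axis. A picture is of the moment at which its call begins: read the wrist's pose just before it. camera_params takes no time and is no camera call.
- hand_in(): hands the job in; it is judged then, once.
The state is a dict: "clock": time; "joint_pos": joint angles; "joint_velocities": joint speeds; "tau": joint torques, N m; "position": TCP position; "ee_rot": TCP orientation; "ft_force": force on the tool from outside, world axes, zero at the start; "torque": the same for the moment, N m; "grip_width": opening from 0.0 (shut) to 1.0 (fully open); "grasp_force": force on a finger pad.
Only numpy, scipy, OpenCV 4.12 (cv2) and the standard library are available. Lean on these libraries where they do the work, as an engineer would, in place of code of your own. Each camera call takes 0.05 s, during which the arm holds its last target. There are 200 camera calls.

## Working session

There is one attempt and no reset: what is moved stays moved. The work goes in short steps, Python scripts to look and compute and a tool call to move; the robot and the scene stay as the last step left them, time stands still between calls to the robot, and variables do not carry over. Pictures are saved under pics/ and viewed, at most 14 in all, crops included, and the job is handed in when it is done.

Besides the shell and the picture viewer there is one more tool, called after ">>>" as name(argument=value, ...) on one line, values as JSON. step_arm: Moves the arm, as the interface text tells. Its arguments: {"type":"object","properties":{"commands":{"type":"array","items":{"type":"number"}},"squeeze":{"type":"number"}},"required":["commands"]}

```bash
mkdir -p pics; cat > h.py <<'E'
from workcell import *
import numpy as np, cv2
def save(n,im): cv2.imwrite(f'pics/{n}.png',cv2.cvtColor(im,cv2.COLOR_RGB2BGR))
def plane(name,uv,z):
    p=camera_params(name);K=np.array(p['mtx']);E=np.array(p['extrinsics'])
    R,t=E[:3,:3],E[:3,3];c=-R.T@t
    d=R.T@np.linalg.solve(K,np.array([uv[0],uv[1],1.]))
    return c+d*(z-c[2])/d[2]
def px(name,P):
    p=camera_params(name);q=np.array(p['mtx'])@(np.array(p['extrinsics'])@np.r_[P,1])[:3]
    return q[:2]/q[2]
E
python3 - <<'E'
from h import *
for n in ['top','side']: 
    im=camera(n);save(n+'0',im);np.save(n,im);print(n,{k:np.round(v,3).tolist() if not isinstance(v,str) else v for k,v in camera_params(n).items()})
print(get_obs())
E
```

```text
top {'mtx': [[360.819, 0.0, 249.622], [0.0, 360.819, 200.539], [0.0, 0.0, 1.0]], 'extrinsics': [[0.025, -1.0, 0.01, 0.007], [-0.992, -0.026, -0.12, 0.522], [0.12, -0.007, -0.993, 0.732], [0.0, 0.0, 0.0, 1.0]]}
side {'mtx': [[353.89, 0.0, 258.062], [0.0, 353.89, 191.674], [0.0, 0.0, 1.0]], 'extrinsics': [[0.979, -0.201, 0.017, -0.521], [-0.134, -0.71, -0.692, 0.144], [0.151, 0.675, -0.722, 0.784], [0.0, 0.0, 0.0, 1.0]]}
{'clock': 0.1, 'joint_pos': array([-1.12660405,  0.33282365, -0.06470255,  1.46086238,  0.0216037 ,
        1.34990283, -0.08850234]), 'joint_velocities': array([-1.01796778e-04, -1.79964101e-03, -1.06435108e-03, -2.25527677e-03,
       -7.90841658e-05, -4.63200340e-04, -8.79770279e-04]), 'tau': array([ 8.53588626e-04, -6.26745844e+01,  4.86775883e-02, -3.92429817e+01,
        1.62541552e-02,  6.95468814e-03, -1.37710788e-05]), 'position': array([0.28111476, 0.55783025, 0.23058374]), 'ee_rot': array([ 2.31273032e-01,  9.72888669e-01, -6.39087969e-04, -1.20263699e-04]), 'ft_force': array([ 0.8600215 , -0.85350798,  0.48564364]), 'torque': array([-0.00481974, -0.0143391 , -0.05143585]), 'grasp_force': 0.0, 'grip_width': 1.0003673300833447}
```

View pics/top0.png

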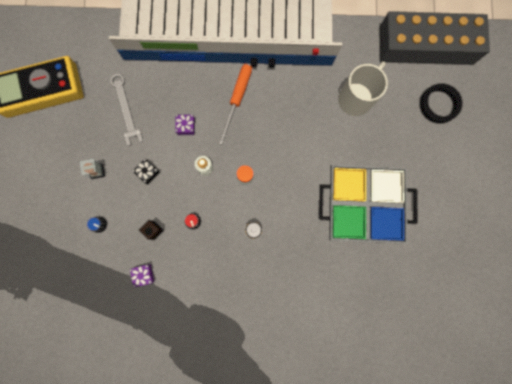

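View pics/side0.png

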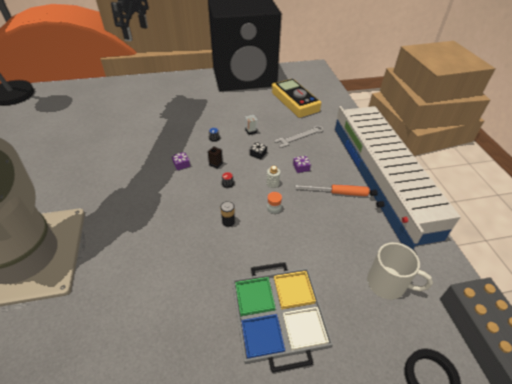

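The top view shows these candidates:
- **Relay:** clear at (92,169), burnt at (151,229).
- **Knob:** blue at (96,224), red at (192,220).
- **Fan:** black at (147,172), purple look-alikes at (185,124) and (141,274).
- **Dummy load:** brass-topped at (203,164), with an orange-capped pot at (245,173) and a grey-topped can at (254,229) that could be mistaken for it.
- **Bins:** yellow (349,184), white (387,186), green (349,222), blue (387,224).

I choose (92,169), (96,224), (147,172) and (203,164), and will check them in one close crop.

```bash
python3 - <<'E'
from h import *
t=np.load('top.npy');s=np.load('side.npy')
a=cv2.resize(t[110:290,65:265],None,fx=4,fy=4,interpolation=2)[:600]
a=cv2.resize(t[145:245,70:270],None,fx=4,fy=4,interpolation=2)
b=cv2.resize(s[105:230,165:325],None,fx=5,fy=5,interpolation=2)[:, :800]
b=cv2.resize(s[108:228,170:320],None,fx=1.65,fy=1.65,interpolation=2)
save('crop_t',a)
hsv=cv2.cvtColor(t,cv2.COLOR_RGB2HSV)
def comp(m,name,box,z):
    x0,y0,x1,y1=box; mm=np.zeros_like(m);mm[y0:y1,x0:x1]=m[y0:y1,x0:x1]
    n,l,st,c=cv2.connectedComponentsWithStats(mm)
    k=1+np.argmax(st[1:,4]); cnt=cv2.findContours((l==k).astype(np.uint8),0,2)[0][0]
    r=cv2.minAreaRect(cnt)
    q=[plane('top',p,z)[:2] for p in cv2.boxPoints(r)]
    e=q[1]-q[0]
    print(name,st[k],c[k].round(1),'xyz',plane('top',c[k],z).round(4),'rect',np.round(plane('top',r[0],z)[:2],4),'yaw',np.degrees(np.arctan2(e[1],e[0])).round(1)%90,'sz',np.linalg.norm(e).round(4),np.linalg.norm(q[2]-q[1]).round(4))
H,S,V=cv2.split(hsv)
u=lambda m:m.astype(np.uint8)
bb=(320,155,420,250)
comp(u((H>15)&(H<35)&(S>120)),'yellow',bb,.016)
comp(u((H>45)&(H<80)&(S>120)),'green',bb,.016)
comp(u((H>100)&(H<130)&(S>120)),'blue',bb,.016)
comp(u((S<60)&(V>170)),'white',(365,160,410,210),.016)
comp(u((H>100)&(H<130)&(S>120)),'knob',(80,210,112,240),.03)
comp(u((H<10)&(S>120)),'redknob',(180,205,205,235),.03)
comp(u(V<60),'fan',(130,155,165,190),.028)
comp(u((H>10)&(H<35)&(S>70)&(V>90)),'brass',(190,150,220,180),.058)
comp(u(V>125),'load',(190,150,220,180),.044)
comp(u(V>120),'relay',(75,155,110,185),.052)
comp(u(V<55),'burnt',(135,215,170,245),.03)
for n,p in [('wrist',0)]:
    print({k:np.round(v,4).tolist() if not isinstance(v,str) else v for k,v in camera_params(n).items()})
E
```

```text
yellow [ 333  168   33   33 1044] [349.4 184.2] xyz [ 0.5651 -0.1961  0.016 ] rect [ 0.5655 -0.1953] yaw 1.5 sz 0.0703 0.0707
green [334 206  31  32 962] [349.  221.7] xyz [ 0.4833 -0.1945  0.016 ] rect [ 0.4837 -0.1946] yaw 1.5 sz 0.065 0.0668
blue [ 371  207   34   33 1042] [387.  223.3] xyz [ 0.4819 -0.2764  0.016 ] rect [ 0.4826 -0.2776] yaw 1.5 sz 0.0717 0.069
white [ 371  170   33   33 1009] [386.4 186.3] xyz [ 0.5626 -0.2769  0.016 ] rect [ 0.5632 -0.2782] yaw 1.5 sz 0.0704 0.0707
knob [ 88 218  12  12  92] [ 92.8 223.1] xyz [0.4657 0.3476 0.03  ] rect [0.465  0.3462] yaw 1.5 sz 0.023 0.0231
redknob [185 214  14  13 128] [191.1 219.7] xyz [0.478  0.1425 0.03  ] rect [0.477  0.1421] yaw 47.2 sz 0.0265 0.0256
fan [146 171  13  13  44] [152.1 176.6] xyz [0.5682 0.2301 0.028 ] rect [0.568  0.2298] yaw 51.9 sz 0.0345 0.0076
brass [197 158  11  11  68] [202.4 163.2] xyz [0.5935 0.1199 0.058 ] rect [0.5941 0.1198] yaw 47.6 sz 0.0191 0.0193
load [190 150  30  30 895] [204.5 164.5] xyz [0.5941 0.1173 0.044 ] rect [0.5941 0.1173] yaw 1.5999999999999943 sz 0.0613 0.0623
relay [ 75 155  35  30 821] [ 90.1 169.4] xyz [0.5757 0.3526 0.052 ] rect [0.5755 0.3486] yaw 1.5999999999999943 sz 0.0705 0.0612
burnt [141 221  22  18 219] [151.7 229.7] xyz [0.4551 0.2239 0.03  ] rect [0.4555 0.2243] yaw 47.5 sz 0.032 0.0331
{'mtx': [[297.3186, 0.0, 258.9822], [0.0, 297.3186, 191.3672], [0.0, 0.0, 1.0]], 'tool_from_camera': [[0.0006, -0.9602, -0.2794, 0.0702], [1.0, 0.0004, 0.0008, 0.0004], [-0.0007, -0.2794, 0.9602, -0.1431], [0.0, 0.0, 0.0, 1.0]]}
```

View pics/crop_t.png

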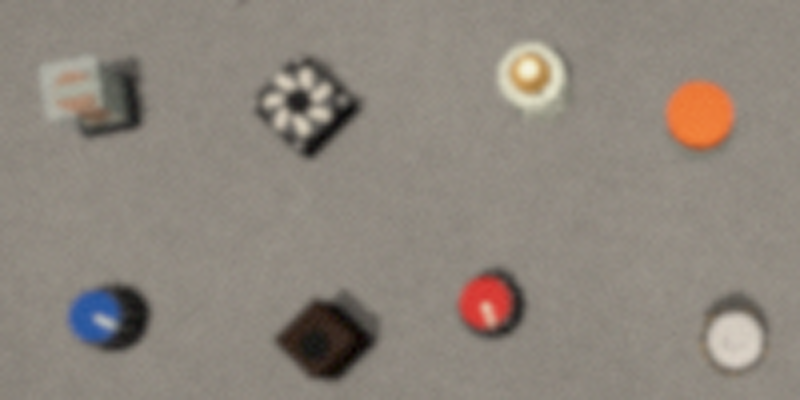

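The crop confirms the choice: clear relay with copper stripes at crop (72,88), black fan at (303,103), brass-topped finned load at (531,75) and blue knob at (97,317). The look-alikes are separate. Next I move over the group to look with the wrist camera.

>>> step_arm(commands=[85, 0.1, -0.12, 0.1, 0, 0, 0, 85, 0.2, -0.24, 0.12, 0, 0, 0, 85, 0.3, -0.36, 0.12, 0, 0, 0, 85, 0.4, -0.46, 0.12, 0, 0, 0, 85, 0.4, -0.46, 0.12, 0, 0, 0, 85, 0.4, -0.46, 0.12, 0, 0, 0, 85, 0.4, -0.46, 0.12, 0, 0, 0, 85, 0.4, -0.46, 0.12, 0, 0, 0, 85, 0.4, -0.46, 0.12, 0, 0, 0, 85, 0.4, -0.46, 0.12, 0, 0, 0])

```text
clock: 1.35
position: [0.5204, 0.2834, 0.3032]
ee_rot: [0.23, 0.973, 0.0, -0.0]
ft_force: [0.3, 0.5, 0.6]
grip_width: 0.997
grasp_force: 0.0
```

```bash
cat >> h.py <<'E'
from scipy.spatial.transform import Rotation as Ro
def wplane(o,uv,z):
    p=camera_params('wrist');K=np.array(p['mtx']);T=np.array(p['tool_from_camera'])
    R=Ro.from_quat(o['ee_rot']).as_matrix()
    d=(np.array(uv,float)-K[:2,2])/K[0,0];th=np.linalg.norm(d);v=np.r_[np.sin(th)*d/max(th,1e-9),np.cos(th)]
    v=R@T[:3,:3]@v;c=R@T[:3,3]+o['position']
    return c+v*(z-c[2])/v[2]
E
python3 - <<'E'
from h import *
import pickle
o=get_obs();w=camera('wrist');save('w1',cv2.resize(w,None,fx=1.56,fy=1.56));np.save('w1',w);pickle.dump(o,open('w1.pkl','wb'))
print(o['position'],o['ee_rot'],o['joint_pos'])
E
```

```text
[0.52038957 0.28340734 0.30319143] [ 2.30199035e-01  9.73143540e-01  6.02628473e-05 -2.25649443e-04] [-0.70342459  0.22978981  0.1554273   1.44498929 -0.03585398  1.46978774
  0.55783732]
```

View pics/w1.png

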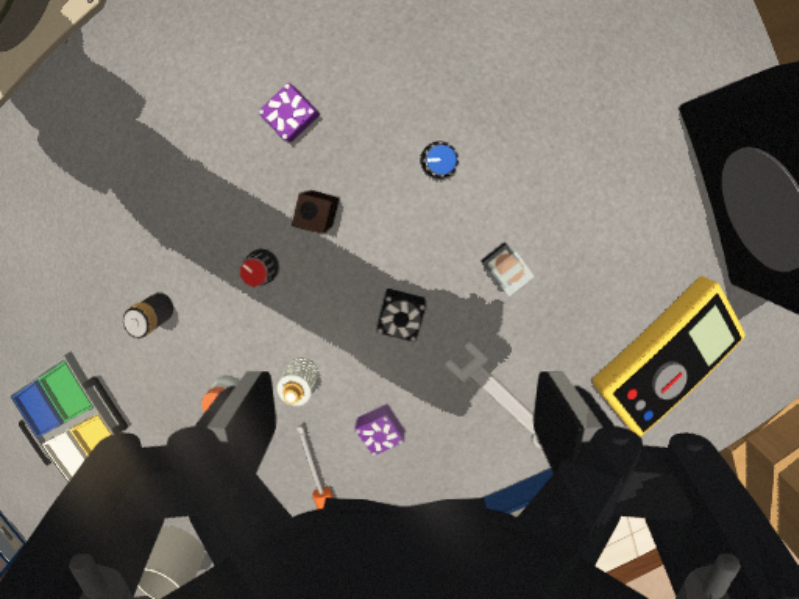

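The wrist view (scaled 1.56) shows the fan centre at (401,317), corners (388,289), (426,296), (416,340), (377,333). The relay top has corners (516,249), (533,274), (509,295). The blue cap is at (441,160) and the brass tip at (293,392).

```bash
python3 - <<'E'
from h import *
import pickle
o=pickle.load(open('w1.pkl','rb'))
f=lambda u,v,z:wplane(o,(u/1.5625,v/1.5625),z)[:2]
ang=lambda e:round(np.degrees(np.arctan2(e[1],e[0]))%90,1)
F=[f(*p,.028) for p in [(388,289),(426,296),(416,340),(377,333)]]
print('fan',np.mean(F,0),[ang(F[i]-F[i-1]) for i in range(4)],[np.linalg.norm(F[i]-F[i-1]).round(3) for i in range(4)])
R=[f(*p,.052) for p in [(516,249),(533,274),(509,295)]]
print('relay',(R[0]+R[2])/2,ang(R[1]-R[0]),ang(R[2]-R[1]),np.linalg.norm(R[1]-R[0]),np.linalg.norm(R[2]-R[1]))
print('knob',f(441,160,.03),'brass',f(293,392,.058))
print('top: relay',plane('top',(88,167),.052),'fan',plane('top',(145,170),.028))
g=[(40,67),(98,55)];q=[plane('top',(70+a/4,145+b/4),.052) for a,b in g];print(ang((q[1]-q[0])[:2]))
E
```

```text
fan [0.57939695 0.25160552] [np.float64(49.2), np.float64(52.6), np.float64(51.8), np.float64(52.6)] [np.float64(0.045), np.float64(0.036), np.float64(0.045), np.float64(0.038)]
relay [0.58112664 0.36074911] 10.8 16.2 0.028159074769873286 0.028766985641619024
knob [0.46600946 0.34741317] brass [0.59391127 0.12792045]
top: relay [0.58056491 0.35722499 0.052     ] fan [0.58220059 0.24599447 0.028     ]
13.7
```

>>> step_arm(commands=[85, 0.05, 0.06, -0.05, 0, 0, -0.06, 85, 0.1, 0.128, -0.15, 0, 0, -0.12, 85, 0.1, 0.128, -0.25, 0, 0, -0.18, 85, 0.1, 0.128, -0.25, 0, 0, -0.24, 85, 0.1, 0.128, -0.25, 0, 0, -0.278, 85, 0.1, 0.128, -0.25, 0, 0, -0.278, 85, 0.1, 0.128, -0.25, 0, 0, -0.278, 85, 0.1, 0.128, -0.25, 0, 0, -0.278, 85, 0.1, 0.128, -0.25, 0, 0, -0.278, 85, 0.1, 0.128, -0.25, 0, 0, -0.278])

```text
clock: 2.65
position: [0.5813, 0.3589, 0.1534]
ee_rot: [0.621, 0.784, 0.0, 0.0]
ft_force: [-0.1, 0.2, -0.4]
grip_width: 0.994
grasp_force: 0.0
```

```bash
python3 - <<'E'
from h import *
import pickle
o=get_obs();w=camera('wrist');save('w2',cv2.resize(w,None,fx=1.5625,fy=1.5625));pickle.dump(o,open('w2.pkl','wb'))
print(o['position'],o['ee_rot'],o['joint_pos'])
E
```

```text
[0.58129513 0.35892786 0.1534222 ] [6.20915996e-01 7.83877103e-01 1.14171425e-04 9.06811527e-06] [-0.80648406  0.51180334  0.26483549  1.40034281 -0.13569248  1.24702944
 -0.29993929]
```

View pics/w2.png

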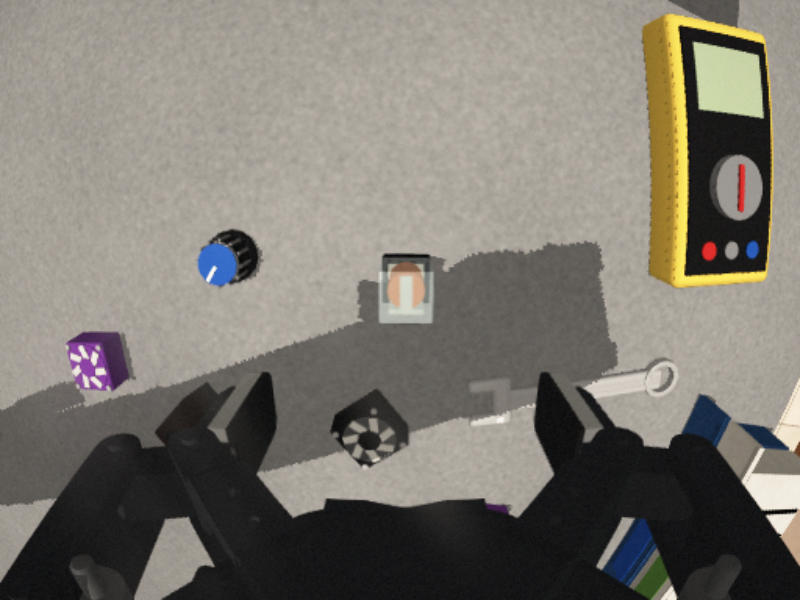

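The relay top face spans (380,267) to (434,323), aligned with the jaws. The blue cap is at (218,263) and the fan hub at (369,439).

```bash
python3 - <<'E'
from h import *
import pickle
o=pickle.load(open('w2.pkl','rb'))
f=lambda u,v,z:wplane(o,(u/1.5625,v/1.5625),z)[:2].round(4)
print('relay',f(407,295,.052),[f(*p,.052) for p in [(379,323),(434,323),(434,268),(380,267)]])
print('base edge',f(383,255,.012),f(429,255,.012))
print('knob',f(218,263,.03),'fan',f(369,439,.028))
E
```

```text
relay [0.583  0.3615] [array([0.5716, 0.3422]), array([0.6014, 0.3492]), array([0.5937, 0.3795]), array([0.5653, 0.3734])]
base edge [0.5654 0.3724] [0.5933 0.379 ]
knob [0.4662 0.3489] fan [0.5831 0.2497]
```

>>> step_arm(commands=[85, 0.003, 0.005, -0.08, 0, 0, 0, 85, 0.003, 0.005, -0.16, 0, 0, 0, 85, 0.003, 0.005, -0.21, 0, 0, 0, 85, 0.003, 0.005, -0.234, 0, 0, 0, 85, 0.003, 0.005, -0.234, 0, 0, 0, 20, 0.003, 0.005, -0.234, 0, 0, 0, 20, 0.003, 0.005, -0.234, 0, 0, 0, 20, 0.003, 0.005, -0.234, 0, 0, 0, 20, 0.003, 0.005, -0.234, 0, 0, 0, 20, 0.003, 0.005, -0.234, 0, 0, 0], squeeze=35)

```text
clock: 3.95
position: [0.5835, 0.3623, 0.0138]
ee_rot: [0.621, 0.784, 0.001, 0.0]
ft_force: [-0.8, -0.8, 5.8]
grip_width: 0.347
grasp_force: 35.4
```

>>> step_arm(commands=[20, 0, 0, 0.08, 0, 0, 0, 20, 0, 0, 0.18, 0, 0, 0, 20, 0, -0.1, 0.23, 0, 0, -0.03, 20, -0.01, -0.2, 0.23, 0, 0, -0.073, 20, -0.015, -0.3, 0.23, 0, 0, -0.073, 20, -0.02, -0.4, 0.23, 0, 0, -0.073, 20, -0.025, -0.5, 0.23, 0, 0, -0.073, 20, -0.029, -0.6, 0.23, 0, 0, -0.073, 20, -0.029, -0.7, 0.23, 0, 0, -0.073, 20, -0.029, -0.8, 0.23, 0, 0, -0.073])

```text
clock: 5.2
position: [0.5653, -0.1198, 0.1511]
ee_rot: [0.707, 0.708, 0.0, 0.0]
ft_force: [1.1, 0.2, -0.0]
grip_width: 0.347
grasp_force: 34.8
```

>>> step_arm(commands=[20, 0, -0.08, 0, 0, 0, 0, 20, 0, -0.128, 0, 0, 0, 0, 20, 0, -0.128, -0.08, 0, 0, 0, 20, 0, -0.128, -0.14, 0, 0, 0, 20, 0, -0.128, -0.14, 0, 0, 0, 20, 0, -0.128, -0.14, 0, 0, 0, 20, 0, -0.128, -0.14, 0, 0, 0, 20, 0, -0.128, -0.14, 0, 0, 0, 20, 0, -0.128, -0.14, 0, 0, 0, 20, 0, -0.128, -0.14, 0, 0, 0])

```text
clock: 6.45
position: [0.5657, -0.1948, 0.0671]
ee_rot: [0.707, 0.708, 0.0, 0.0]
ft_force: [-0.5, -0.1, -0.1]
grip_width: 0.346
grasp_force: 34.9
```

```bash
python3 - <<'E'
from h import *
o=get_obs();w=camera('wrist');save('w3',cv2.resize(w,None,fx=1.5625,fy=1.5625))
print(o['position'],o['ee_rot'],o['joint_pos'],o['grip_width'],o['grasp_force'])
for n,c in dict(yellow=(.565,-.1955),green=(.4835,-.1945),blue=(.482,-.277),white=(.563,-.278)).items(): pass
import pickle;pickle.dump(o,open('w3.pkl','wb'))
E
```

```text
[ 0.56572683 -0.19481787  0.06711838] [7.06621576e-01 7.07591638e-01 1.11378799e-04 1.00794271e-04] [-0.157802    0.45246845  0.516748    1.73674562 -0.25646369  1.01964078
  0.45244464] 0.3457101395738043 34.87171769142151
```

View pics/w3.png

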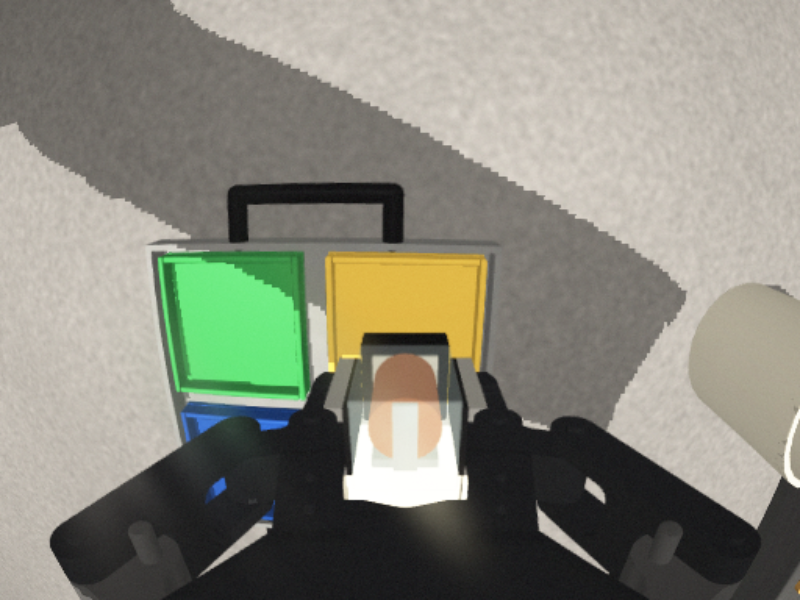

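The relay is held straight between the fingers. The yellow bin's far rim runs (327,253) to (488,253), and the green rim corners are (158,255), (304,252), (309,400), (178,390).

```bash
python3 - <<'E'
from h import *
import pickle
o=pickle.load(open('w3.pkl','rb'))
f=lambda u,v,z:wplane(o,(u/1.5625,v/1.5625),z)[:2].round(4)
for p in [(327,253),(488,253),(158,255),(304,252),(309,400),(178,390)]: print(p,f(*p,.016))
E
```

```text
(327, 253) [ 0.5333 -0.1598]
(488, 253) [ 0.6023 -0.1596]
(158, 255) [ 0.4511 -0.1589]
(304, 252) [ 0.5232 -0.1592]
(309, 400) [ 0.5208 -0.2307]
(178, 390) [ 0.4507 -0.2289]
```

>>> step_arm(commands=[20, 0.002, 0, -0.03, 0, 0, 0, 20, 0.002, 0, -0.055, 0, 0, 0, 20, 0.002, 0, -0.07, 0, 0, 0, 20, 0.002, 0, -0.075, 0, 0, 0, 20, 0.002, 0, -0.078, 0, 0, 0, 20, 0.002, 0, -0.079, 0, 0, 0, 20, 0.002, 0, -0.08, 0, 0, 0, 20, 0.002, 0, -0.08, 0, 0, 0, 20, 0.002, 0, -0.08, 0, 0, 0, 20, 0.002, 0, -0.08, 0, 0, 0])

```text
clock: 7.75
position: [0.5671, -0.1949, 0.0198]
ee_rot: [0.707, 0.708, 0.0, 0.0]
ft_force: [-2.1, 0.4, 5.0]
grip_width: 0.346
grasp_force: 35.7
```

>>> step_arm(commands=[32, 0.0, 0, 0, 0, 0, 0, 36, 0, 0, 0, 0, 0, 0, 42, 0, 0, 0, 0, 0, 0, 42, 0, 0, 0, 0, 0, 0, 42, 0, 0, 0.03, 0, 0, 0, 42, 0, 0, 0.1, 0, 0, 0, 42, 0, 0, 0.2, 0, 0, 0, 60, 0, 0, 0.25, 0, 0, 0, 85, 0, 0.1, 0.25, 0, 0, 0, 85, -0.02, 0.2, 0.25, 0, 0, 0])

```text
clock: 9.0
position: [0.5554, -0.0739, 0.1707]
ee_rot: [0.707, 0.707, 0.001, 0.001]
ft_force: [0.7, 0.3, -0.5]
grip_width: 0.999
grasp_force: 0.0
```

```bash
python3 - <<'E'
from h import *
t=camera('top');save('t2',cv2.resize(t[120:260,60:430],None,fx=2.16,fy=2.16,interpolation=2));np.save('t2',t);print(get_obs()['position'])
E
```

```text
[ 0.55422718 -0.0640295   0.16995843]
```

View pics/t2.png

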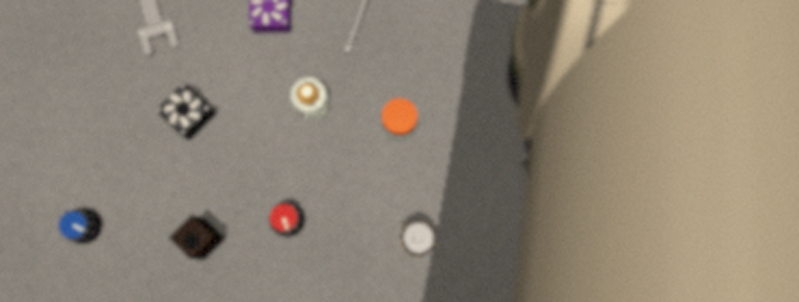

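The relay was released and the arm hides the bins in this view; the other objects have not moved. On to the fan, turning to its yaw.

>>> step_arm(commands=[85, 0, 0.1, 0, 0, 0, 0.05, 85, 0.01, 0.2, 0, 0, 0, 0.1, 85, 0.02, 0.3, 0, 0, 0, 0.15, 85, 0.03, 0.4, 0, 0, 0, 0.2, 85, 0.04, 0.5, -0.01, 0, 0, 0.25, 85, 0.047, 0.54, -0.03, 0, 0, 0.283, 85, 0.047, 0.54, -0.03, 0, 0, 0.283, 85, 0.047, 0.54, -0.03, 0, 0, 0.283, 85, 0.047, 0.54, -0.03, 0, 0, 0.283, 85, 0.047, 0.54, -0.03, 0, 0, 0.283])

```text
clock: 10.3
position: [0.5834, 0.2482, 0.1516]
ee_rot: [0.335, 0.942, 0.0, 0.0]
ft_force: [0.4, 0.5, 0.2]
grip_width: 0.998
grasp_force: 0.0
```

```bash
cat > look.py <<'E'
from h import *
import pickle,sys
n=sys.argv[1];o=get_obs();w=camera('wrist');save(n,cv2.resize(w,None,fx=1.5625,fy=1.5625));pickle.dump(o,open(n+'.pkl','wb'));np.save(n,w)
print(o['position'],o['ee_rot'],o['joint_pos'])
E
python3 look.py w4
```

```text
[0.58341278 0.2482165  0.15156482] [3.34542151e-01 9.42380705e-01 2.25879364e-04 3.24023168e-04] [-0.64702649  0.40391116  0.22329598  1.54927656 -0.09343648  1.19811535
  0.48142262]
```

View pics/w4.png

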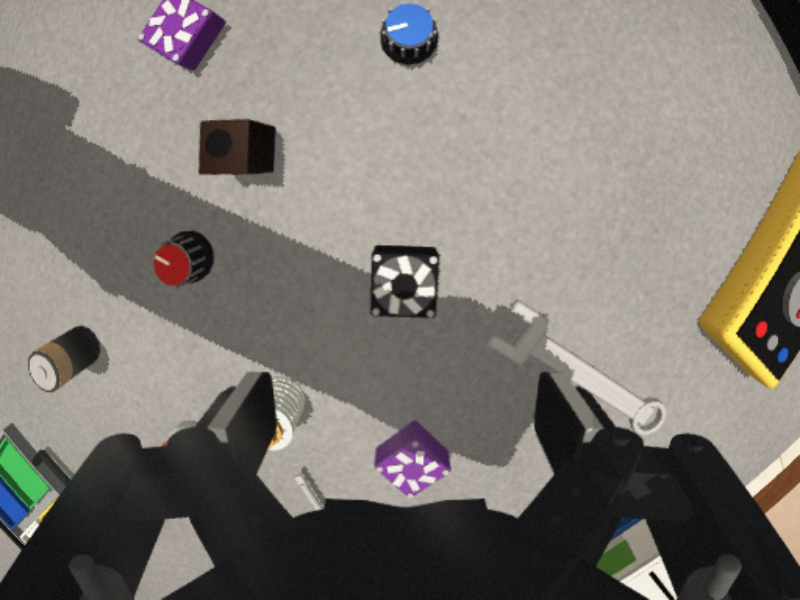

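The fan's top face centre is at (404,286) and it is aligned to about 1°. The wrench is near the right finger at (515,310), so I will descend with a 60 mm opening.

```bash
python3 - <<'E'
from h import *
import pickle
o=pickle.load(open('w4.pkl','rb'))
f=lambda u,v,z:wplane(o,(u/1.5625,v/1.5625),z)[:2].round(4)
print('fan',f(404,284,.028),f(404,286,.028),[f(*p,.028) for p in [(371,317),(437,317)]]);print('knob',f(410,26,.03),'wrench',f(512,303,.006),f(490,343,.006))
E
```

```text
fan [0.5822 0.2498] [0.5831 0.2491] [array([0.5856, 0.2213]), array([0.6108, 0.2524])]
knob [0.4667 0.3479] wrench [0.6415 0.2936] [0.655  0.2656]
```

>>> step_arm(commands=[60, 0, 0.001, -0.03, 0, 0, 0, 60, 0, 0.001, -0.08, 0, 0, 0, 60, 0, 0.001, -0.15, 0, 0, 0, 60, 0, 0.001, -0.21, 0, 0, 0, 60, 0, 0.001, -0.235, 0, 0, 0, 60, 0, 0.001, -0.235, 0, 0, 0, 30, 0, 0.001, -0.235, 0, 0, 0, 30, 0, 0.001, -0.235, 0, 0, 0, 30, 0, 0.001, -0.235, 0, 0, 0, 30, 0, 0.001, -0.235, 0, 0, 0], squeeze=35)

```text
clock: 11.6
position: [0.5842, 0.2503, 0.0117]
ee_rot: [0.334, 0.943, 0.001, 0.001]
ft_force: [-0.4, -0.6, 7.3]
grip_width: 0.459
grasp_force: 37.2
```

>>> step_arm(commands=[30, 0, 0, 0.08, 0, 0, 0, 30, 0, 0, 0.18, 0, 0, 0, 30, -0.02, -0.1, 0.233, 0, 0, -0.05, 30, -0.05, -0.2, 0.233, 0, 0, -0.1, 30, -0.08, -0.3, 0.233, 0, 0, -0.15, 30, -0.11, -0.4, 0.233, 0, 0, -0.2, 30, -0.13, -0.5, 0.233, 0, 0, -0.25, 30, -0.163, -0.6, 0.233, 0, 0, -0.283, 30, -0.163, -0.7, 0.233, 0, 0, -0.283, 30, -0.163, -0.74, 0.233, 0, 0, -0.283])

```text
clock: 12.85
position: [0.4843, -0.1981, 0.1506]
ee_rot: [0.708, 0.706, 0.0, 0.001]
ft_force: [1.2, -0.3, -0.9]
grip_width: 0.464
grasp_force: 36.4
```

>>> step_arm(commands=[30, 0, 0, -0.05, 0, 0, 0, 30, 0, 0, -0.14, 0, 0, 0, 30, 0, 0, -0.14, 0, 0, 0, 30, 0, 0, -0.14, 0, 0, 0, 30, 0, 0, -0.14, 0, 0, 0, 30, 0, 0, -0.14, 0, 0, 0, 30, 0, 0, -0.14, 0, 0, 0, 30, 0, 0, -0.14, 0, 0, 0, 30, 0, 0, -0.14, 0, 0, 0, 30, 0, 0, -0.14, 0, 0, 0])

```text
clock: 14.1
position: [0.4852, -0.1943, 0.0657]
ee_rot: [0.707, 0.708, -0.0, -0.0]
ft_force: [-0.3, 0.2, -0.3]
grip_width: 0.46
grasp_force: 36.4
```

```bash
python3 look.py w5
```

```text
[ 0.48521149 -0.19426746  0.06570059] [ 7.06642648e-01  7.07570610e-01 -2.04771008e-05 -2.16993755e-05] [-0.22100529  0.30205588  0.58999631  1.93940596 -0.20359672  0.95874256
  0.46715702]
```

View pics/w5.png

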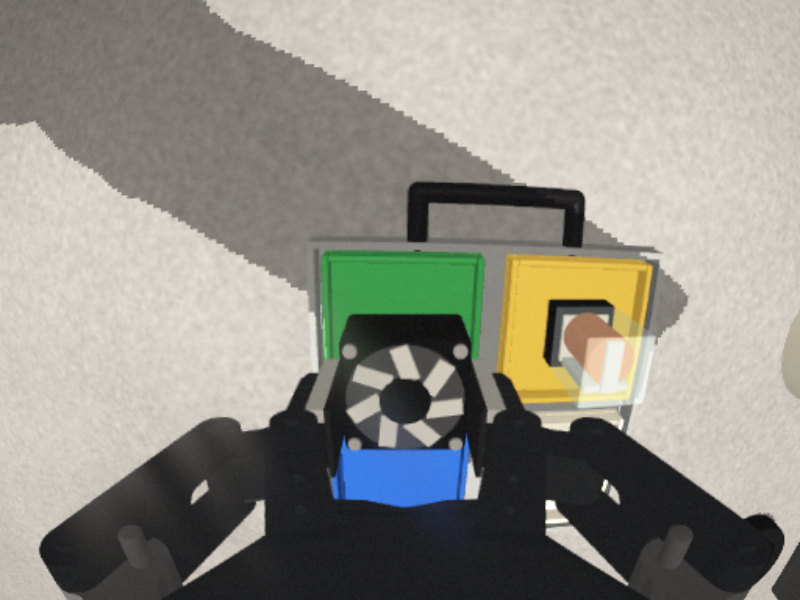

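The relay stands upright and centred in yellow at about (580,335), and the fan is held level over green. Lowering the fan.

>>> step_arm(commands=[30, 0, 0, -0.03, 0, 0, 0, 30, 0, 0, -0.055, 0, 0, 0, 30, 0, 0, -0.07, 0, 0, 0, 30, 0, 0, -0.078, 0, 0, 0, 30, 0, 0, -0.08, 0, 0, 0, 30, 0, 0, -0.082, 0, 0, 0, 30, 0, 0, -0.083, 0, 0, 0, 30, 0, 0, -0.083, 0, 0, 0, 30, 0, 0, -0.083, 0, 0, 0, 30, 0, 0, -0.083, 0, 0, 0])

```text
clock: 15.4
position: [0.4852, -0.1943, 0.0175]
ee_rot: [0.707, 0.707, 0.0, -0.0]
ft_force: [-11.0, 3.4, 21.5]
grip_width: 0.46
grasp_force: 39.1
```

>>> step_arm(commands=[30, 0, 0, 0.0015, 0, 0, 0, 30, 0, 0, 0.0015, 0, 0, 0, 41, 0, 0, 0.0015, 0, 0, 0, 43, 0, 0, 0.0015, 0, 0, 0, 46, 0, 0, 0.002, 0, 0, 0, 48, 0, 0, 0.003, 0, 0, 0, 48, 0, 0, 0.003, 0, 0, 0, 48, 0, 0, 0.003, 0, 0, 0, 48, 0, 0, 0.02, 0, 0, 0, 48, 0, 0, 0.06, 0, 0, 0])

```text
clock: 16.65
position: [0.4846, -0.1942, 0.0522]
ee_rot: [0.707, 0.708, -0.001, -0.001]
ft_force: [0.3, -1.1, 1.0]
grip_width: 0.563
grasp_force: 0.0
```

>>> step_arm(commands=[48, 0, 0, 0.1, 0, 0, 0, 70, 0, 0.05, 0.165, 0, 0, 0, 85, 0, 0.15, 0.165, 0, 0, 0, 85, -0.01, 0.25, 0.165, 0, 0, 0, 85, -0.02, 0.35, 0.165, 0, 0, 0, 85, -0.031, 0.45, 0.165, 0, 0, 0, 85, -0.031, 0.55, 0.165, 0, 0, 0, 85, -0.031, 0.65, 0.165, 0, 0, 0, 85, -0.031, 0.75, 0.165, 0, 0, 0, 85, -0.031, 0.85, 0.165, 0, 0, 0])

```text
clock: 17.9
position: [0.4667, 0.3175, 0.1519]
ee_rot: [0.707, 0.707, 0.001, 0.0]
ft_force: [1.9, -0.6, 1.1]
grip_width: 0.995
grasp_force: 0.0
```

>>> step_arm(commands=[85, 0, 0.054, 0, 0, 0, 0, 85, 0, 0.054, -0.05, 0, 0, 0, 85, 0, 0.054, -0.1, 0, 0, 0, 85, 0, 0.054, -0.1, 0, 0, 0, 85, 0, 0.054, -0.1, 0, 0, 0, 70, 0, 0.054, -0.1, 0, 0, 0, 70, 0, 0.054, -0.1, 0, 0, 0, 70, 0, 0.054, -0.1, 0, 0, 0, 70, 0, 0.054, -0.1, 0, 0, 0, 70, 0, 0.054, -0.1, 0, 0, 0])

```text
clock: 19.15
position: [0.4666, 0.3481, 0.0909]
ee_rot: [0.707, 0.708, -0.0, 0.0]
ft_force: [-0.5, -0.2, 0.5]
grip_width: 0.823
grasp_force: 0.0
```

```bash
python3 look.py w6; python3 - <<'E'
from h import *
import pickle
o=pickle.load(open('w6.pkl','rb'));w=np.load('w6.npy');h=cv2.cvtColor(w,cv2.COLOR_RGB2HSV)
m=((h[...,0]>100)&(h[...,0]<130)&(h[...,1]>120)&(h[...,2]>80)).astype(np.uint8)
n,l,s,c=cv2.connectedComponentsWithStats(m)
for k in range(1,n):
    if s[k,4]>150: print(s[k],c[k],wplane(o,s[k,:2]+s[k,2:4]/2,.03))
E
```

```text
[0.46664987 0.34812986 0.09092242] [ 7.06650868e-01  7.07562400e-01 -4.95177671e-06  2.44479903e-05] [-0.88915868  0.35679504  0.20432676  1.74863615 -0.08199866  1.04445547
 -0.65482436]
[238 190  36  34 903] [255.96566999 206.08305648] [0.46540779 0.34806305 0.03      ]
```

View pics/w6.png

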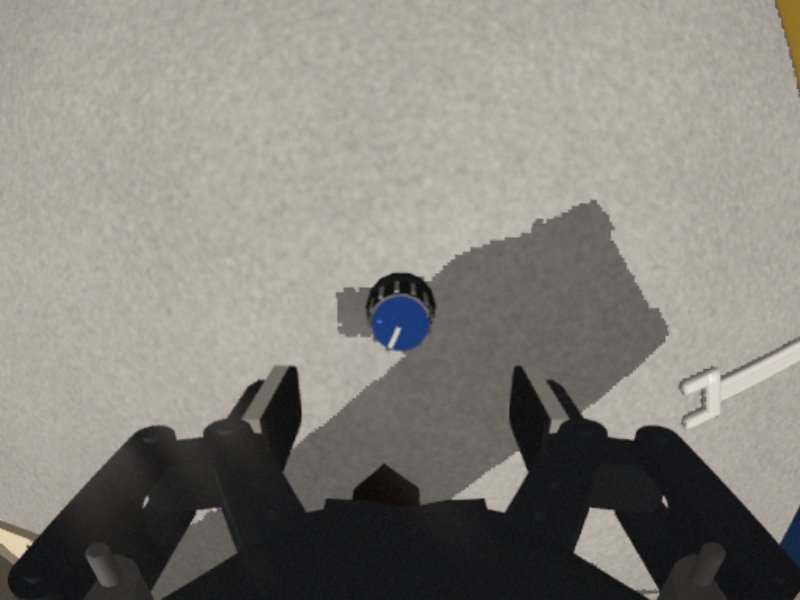

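The blue cap is at (400,322), centred between the open fingers with nothing else in their way.

>>> step_arm(commands=[70, -0.002, 0, -0.06, 0, 0, 0, 70, -0.002, 0, -0.11, 0, 0, 0, 70, -0.002, 0, -0.13, 0, 0, 0, 70, -0.002, 0, -0.13, 0, 0, 0, 20, -0.002, 0, -0.13, 0, 0, 0, 20, -0.002, 0, -0.13, 0, 0, 0, 20, -0.002, 0, -0.13, 0, 0, 0, 20, -0.002, 0, -0.13, 0, 0, 0, 20, -0.002, 0, -0.13, 0, 0, 0, 20, -0.002, 0, -0.13, 0, 0, 0], squeeze=30)

```text
clock: 20.45
position: [0.466, 0.3487, 0.0141]
ee_rot: [0.707, 0.708, 0.001, -0.0]
ft_force: [-0.5, -0.7, 6.1]
grip_width: 0.334
grasp_force: 29.3
```

>>> step_arm(commands=[20, 0, 0, 0.08, 0, 0, 0, 20, 0, 0, 0.18, 0, 0, 0, 20, 0, -0.1, 0.23, 0, 0, 0, 20, 0.01, -0.2, 0.23, 0, 0, 0, 20, 0.02, -0.3, 0.23, 0, 0, 0, 20, 0.031, -0.4, 0.23, 0, 0, 0, 20, 0.031, -0.5, 0.23, 0, 0, 0, 20, 0.031, -0.6, 0.23, 0, 0, 0, 20, 0.031, -0.7, 0.23, 0, 0, 0, 20, 0.031, -0.8, 0.23, 0, 0, 0])

```text
clock: 21.7
position: [0.4839, -0.1337, 0.1515]
ee_rot: [0.707, 0.708, 0.001, 0.0]
ft_force: [0.5, -0.2, -1.1]
grip_width: 0.338
grasp_force: 29.8
```

>>> step_arm(commands=[20, 0, -0.1, 0, 0, 0, 0, 20, 0, -0.2, 0, 0, 0, 0, 20, 0, -0.242, 0, 0, 0, 0, 20, 0, -0.242, -0.08, 0, 0, 0, 20, 0, -0.242, -0.14, 0, 0, 0, 20, 0, -0.242, -0.14, 0, 0, 0, 20, 0, -0.242, -0.14, 0, 0, 0, 20, 0, -0.242, -0.14, 0, 0, 0, 20, 0, -0.242, -0.14, 0, 0, 0, 20, 0, -0.242, -0.14, 0, 0, 0])

```text
clock: 22.95
position: [0.4844, -0.2771, 0.0675]
ee_rot: [0.707, 0.708, 0.0, 0.0]
ft_force: [-0.3, -0.2, -0.2]
grip_width: 0.337
grasp_force: 29.9
```

```bash
python3 look.py w7
```

```text
[ 0.48435297 -0.27705068  0.06746781] [7.06593151e-01 7.07619883e-01 3.10992403e-04 3.49794940e-04] [-0.09569764  0.38840068  0.63945887  1.84996243 -0.27402495  0.99107135
  0.66117786]
```

View pics/w7.png

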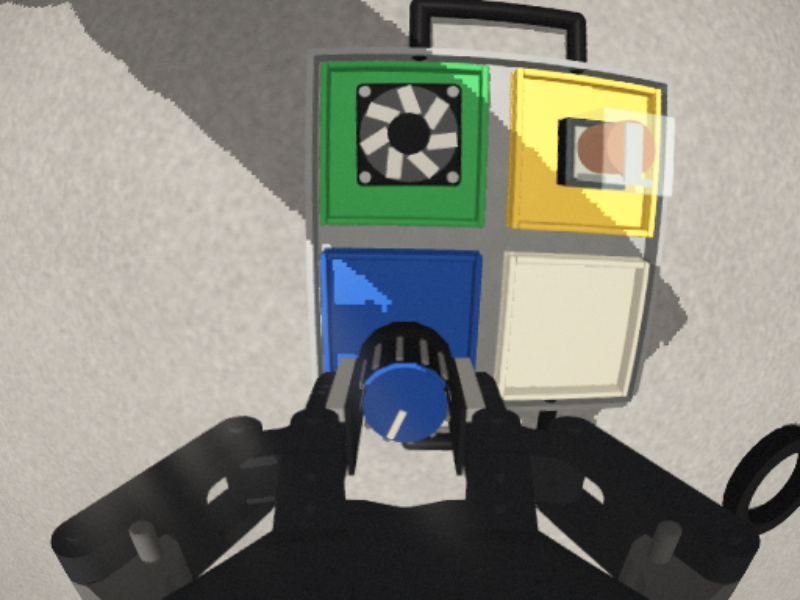

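The fan sits flat in green at (408,134) and the relay in yellow at (600,150), both centred. The knob is upright above blue. White rim corners are (503,253), (649,262), (635,400), (497,397).

>>> step_arm(commands=[20, 0, 0, -0.03, 0, 0, 0, 20, 0, 0, -0.055, 0, 0, 0, 20, 0, 0, -0.07, 0, 0, 0, 20, 0, 0, -0.075, 0, 0, 0, 20, 0, 0, -0.078, 0, 0, 0, 20, 0, 0, -0.079, 0, 0, 0, 20, 0, 0, -0.08, 0, 0, 0, 20, 0, 0, -0.08, 0, 0, 0, 20, 0, 0, -0.08, 0, 0, 0, 20, 0, 0, -0.08, 0, 0, 0])

```text
clock: 24.25
position: [0.4841, -0.2772, 0.0201]
ee_rot: [0.707, 0.707, 0.0, 0.0]
ft_force: [-4.7, 2.4, 11.1]
grip_width: 0.332
grasp_force: 31.1
```

```bash
python3 - <<'E'
from h import *
import pickle
o=pickle.load(open('w7.pkl','rb'))
q=[wplane(o,(u/1.5625,v/1.5625),.016)[:2].round(4) for u,v in [(503,253),(649,262),(635,400),(497,397)]]
print(q,np.mean(q,0))
E
```

```text
[array([ 0.5277, -0.2418]), array([ 0.6003, -0.2443]), array([ 0.6055, -0.3172]), array([ 0.5296, -0.3114])] [ 0.565775 -0.278675]
```

>>> step_arm(commands=[28, 0, 0, 0.001, 0, 0, 0, 31, 0, 0, 0.001, 0, 0, 0, 35, 0, 0, 0.001, 0, 0, 0, 40, 0, 0, 0.001, 0, 0, 0, 40, 0, 0, 0.001, 0, 0, 0, 40, 0, 0, 0.03, 0, 0, 0, 40, 0, 0, 0.1, 0, 0, 0, 40, 0, 0, 0.2, 0, 0, 0, 60, 0, 0.05, 0.25, 0, 0, 0, 85, 0.02, 0.15, 0.25, 0, 0, 0])

```text
clock: 25.5
position: [0.4968, -0.1893, 0.173]
ee_rot: [0.709, 0.705, 0.002, 0.003]
ft_force: [0.4, 1.3, -0.5]
grip_width: 0.875
grasp_force: 0.0
```

>>> step_arm(commands=[85, 0.03, 0.1, 0, 0, 0, 0, 85, 0.06, 0.2, 0, 0, 0, 0, 85, 0.1, 0.3, 0, 0, 0, 0, 85, 0.13, 0.4, 0, 0, 0, 0, 85, 0.163, 0.512, 0, 0, 0, 0, 85, 0.163, 0.512, -0.05, 0, 0, 0, 85, 0.163, 0.512, -0.05, 0, 0, 0, 85, 0.163, 0.512, -0.05, 0, 0, 0, 85, 0.163, 0.512, -0.05, 0, 0, 0, 85, 0.163, 0.512, -0.05, 0, 0, 0])

```text
clock: 26.75
position: [0.5942, 0.1194, 0.1399]
ee_rot: [0.707, 0.707, 0.001, 0.0]
ft_force: [0.4, 0.3, -0.3]
grip_width: 0.994
grasp_force: 0.0
```

```bash
python3 look.py w8
```

```text
[0.59422519 0.11943735 0.13993785] [7.07091117e-01 7.07122091e-01 6.50537771e-04 2.78034262e-04] [-0.6368313   0.37310451  0.45346037  1.6510635  -0.17560039  1.15650948
 -0.13970194]
```

View pics/w8.png

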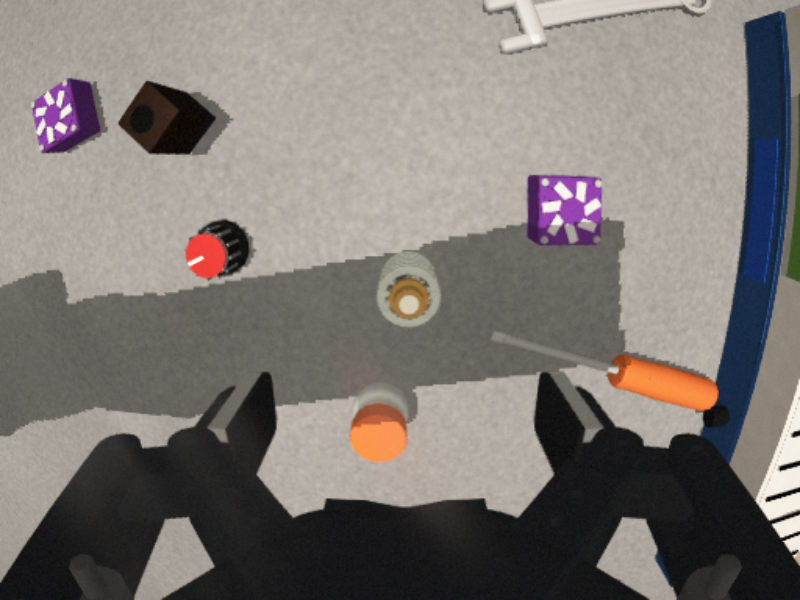

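The load's body top is centred at (408,294) and its brass tip at (408,303). The screwdriver tip is at (495,336), so I will use a 60 mm opening again.

```bash
python3 - <<'E'
from h import *
import pickle
o=pickle.load(open('w8.pkl','rb'))
f=lambda u,v,z:wplane(o,(u/1.5625,v/1.5625),z)[:2].round(4)
print('body',f(408,295,.044),f(408,303,.058),'driver',f(495,336,.004))
E
```

```text
body [0.5971 0.1233] [0.597 0.123] driver [0.6542 0.0845]
```

>>> step_arm(commands=[62, 0.005, 0.005, -0.02, 0, 0, 0, 62, 0.005, 0.005, -0.08, 0, 0, 0, 62, 0.005, 0.005, -0.15, 0, 0, 0, 62, 0.005, 0.005, -0.195, 0, 0, 0, 62, 0.005, 0.005, -0.207, 0, 0, 0, 25, 0.005, 0.005, -0.207, 0, 0, 0, 25, 0.005, 0.005, -0.207, 0, 0, 0, 25, 0.005, 0.005, -0.207, 0, 0, 0, 25, 0.005, 0.005, -0.207, 0, 0, 0, 25, 0.005, 0.005, -0.207, 0, 0, 0], squeeze=45)

```text
clock: 28.05
position: [0.5977, 0.1234, 0.0159]
ee_rot: [0.707, 0.708, 0.001, 0.0]
ft_force: [-1.0, -0.7, 6.9]
grip_width: 0.383
grasp_force: 45.1
```

>>> step_arm(commands=[25, 0, 0, 0.06, 0, 0, 0, 25, 0, 0, 0.16, 0, 0, 0, 25, 0, -0.08, 0.23, 0, 0, 0, 25, -0.01, -0.16, 0.25, 0, 0, 0, 25, -0.02, -0.25, 0.25, 0, 0, 0, 25, -0.03, -0.34, 0.25, 0, 0, 0, 25, -0.04, -0.43, 0.25, 0, 0, 0, 25, -0.053, -0.52, 0.25, 0, 0, 0, 25, -0.053, -0.6, 0.25, 0, 0, 0, 25, -0.053, -0.668, 0.25, 0, 0, 0])

```text
clock: 29.3
position: [0.5645, -0.2796, 0.1648]
ee_rot: [0.707, 0.707, 0.0, 0.0]
ft_force: [0.8, 0.1, -1.9]
grip_width: 0.384
grasp_force: 45.2
```

>>> step_arm(commands=[25, 0, 0, 0, 0, 0, 0, 25, 0, 0, 0, 0, 0, 0, 25, 0, 0, -0.06, 0, 0, 0, 25, 0, 0, -0.14, 0, 0, 0, 25, 0, 0, -0.18, 0, 0, 0, 25, 0, 0, -0.2, 0, 0, 0, 25, 0, 0, -0.2, 0, 0, 0, 25, 0, 0, -0.2, 0, 0, 0, 25, 0, 0, -0.2, 0, 0, 0, 25, 0, 0, -0.2, 0, 0, 0])

```text
clock: 30.55
position: [0.5654, -0.2778, 0.0454]
ee_rot: [0.707, 0.708, 0.0, 0.0]
ft_force: [-0.3, 0.2, -1.6]
grip_width: 0.38
grasp_force: 45.2
```

>>> step_arm(commands=[25, 0, 0, -0.015, 0, 0, 0, 25, 0, 0, -0.028, 0, 0, 0, 25, 0, 0, -0.035, 0, 0, 0, 25, 0, 0, -0.037, 0, 0, 0, 25, 0, 0, -0.038, 0, 0, 0, 25, 0, 0, -0.039, 0, 0, 0, 25, 0, 0, -0.04, 0, 0, 0, 25, 0, 0, -0.04, 0, 0, 0, 25, 0, 0, -0.04, 0, 0, 0, 25, 0, 0, -0.04, 0, 0, 0])

```text
clock: 31.8
position: [0.5651, -0.2778, 0.0219]
ee_rot: [0.707, 0.707, 0.0, 0.0]
ft_force: [-5.8, 2.3, 9.4]
grip_width: 0.387
grasp_force: 46.3
```

On the floor. Now release, lift and back away toward the base for a clear top view.

>>> step_arm(commands=[33, 0, 0, 0.001, 0, 0, 0, 36, 0, 0, 0.001, 0, 0, 0, 40, 0, 0, 0.001, 0, 0, 0, 45, 0, 0, 0.001, 0, 0, 0, 45, 0, 0, 0.001, 0, 0, 0, 45, 0, 0, 0.03, 0, 0, 0, 45, 0, 0, 0.1, 0, 0, 0, 45, 0, 0, 0.2, 0, 0, 0, 45, 0, 0, 0.28, 0, 0, 0, 45, 0, 0, 0.35, 0, 0, 0])

```text
clock: 33.05
position: [0.565, -0.278, 0.2343]
ee_rot: [0.707, 0.707, 0.001, 0.001]
ft_force: [-0.5, 0.5, -0.3]
grip_width: 0.529
grasp_force: 0.0
```

>>> step_arm(commands=[45, -0.05, 0.1, 0.05, 0, 0, 0, 45, -0.1, 0.2, 0.05, 0, 0, 0, 45, -0.1, 0.3, 0.05, 0, 0, 0, 45, -0.1, 0.4, 0.05, 0, 0, 0, 45, -0.1, 0.5, 0.05, 0, 0, 0, 45, -0.1, 0.6, 0.05, 0, 0, 0, 45, -0.1, 0.6, 0.05, 0, 0, 0, 45, -0.1, 0.6, 0.05, 0, 0, 0, 45, -0.1, 0.6, 0.05, 0, 0, 0, 45, -0.1, 0.6, 0.05, 0, 0, 0])

```text
clock: 34.3
position: [0.5052, 0.081, 0.261]
ee_rot: [0.707, 0.707, 0.0, 0.0]
ft_force: [0.2, -0.1, 0.5]
grip_width: 0.528
grasp_force: 0.0
```

```bash
python3 - <<'E'
from h import *
t=camera('top');s=camera('side')
a=cv2.resize(t[150:250,310:430],(480,400),interpolation=2);b=cv2.resize(s[255:375,220:340],(320,320),interpolation=2)
c=np.zeros((400,800,3),np.uint8);c[:,:480]=a;c[:320,480:]=b;save('fin',c)
E
```

```text
(no output)
```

View pics/fin.png

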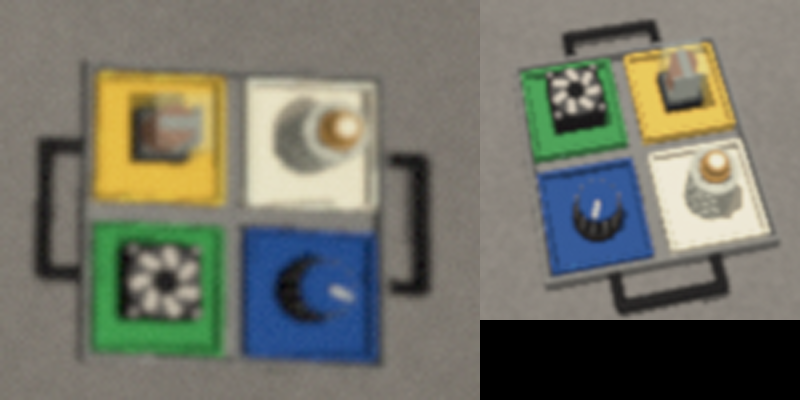

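All four spares stand upright and centred in their bins: relay at (160,130), load at (305,130), fan at (160,283) and knob at (315,288).

```bash
python3 -c "
from workcell import *
print(hand_in())"
```

```text
the job is handed in; nothing more can be done
None
```

The job is handed in: the relay is in yellow, the blue-capped knob in blue, the fan in green and the dummy load in white, all upright, centred and released; I never reached for the burnt relay or the red-capped knob, and the hand-in returned no verdict.

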